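# Sort the weighing desk's small things into their trays

## Robot

A 6-joint arm with a two-finger parallel gripper is mounted at the origin on a cart in front of the work surface, level with it; the furniture and walls round the work are solid. World frame = base frame: x ahead of the robot, y to its left, z up, the work surface at z = 0. Lengths are in mm, angles in rad, forces in N, time in s.
With the tool pointing down it reaches from about 350 to 775 mm from the base axis. Payload 7.3 kg.
Tool frame: the origin (TCP) lies at the very end of the fingers, on their centre line; the grasp point (between the pads) lies 19 mm behind it; z points along the fingers, y is the line along which they close (so a half turn about z gives the same grasp; the last joint's range is limited). The gripper opens to 92 mm and grips with 3 to 60 N. Pads are 19 mm wide; open, the fingers measure 130 mm over their backs; the gripper's body (75 mm by 190 mm) begins 47 mm behind the grasp point.
Start: joints at [1.05, 0.342, 1.524, -0, 1.275, -0.146], TCP at [192.182, 488.58, 226.741] pointing down, gripper open.
Joint ranges: [-2.53, 2.53], [-0.77, 2.02], [0.04, 2.7], [-1, 4.14], [0.28, 2.66], [-3.11, 3.11]. Speed limits (rad/s): [2.57, 2.57, 3.14, 3.14, 3.14, 3.14].

## Interface

Orientations are given as [roll, pitch, yaw] about the fixed x, y, z axes, in that order (R = Rz(yaw) Ry(pitch) Rx(roll)).
In Python, from plant import bot gives the robot as it stands.
- The arm moves only by the tool jog_arm, never from a script. Its argument "targets" is a list of rows, each an object with "xyz": the shift along the tool's x, y, z as a fraction of full scale, a list of three; "spin": the turn about the tool's z as a fraction of full scale. In form: [{"xyz": [x, y, z], "spin": spin}, ...]. A call has exactly 10 rows; each row shifts and turns the commanded pose from where the row before left it, along the tool's axes as they then stand; what a row does not reach is not made up. Full scale, the value 1, is 80 mm for a shift and 0.1 rad for a turn. A row lasts 1/8 s, in which the tool goes at most 62.5 mm and 10.7 degrees, less where a joint would pass 70% of its speed; a pose out of reach is approached as far as the arm can. A call with a number of a shift or a turn outside -1 to 1 is refused whole. A call with a gripper value outside its range is refused whole. "gripper" is the opening in per cent of the stroke, from 0 (shut) to 100 (fully open), set as the call begins (left out, the last holds). The fingers move at their own pace and stop on an object; the grip force is fixed at half the most. Time passes only in rows, so rows that do not move let the fingers close, or fill a call up. It gives the time, the measured TCP pose, the force, the opening and the grip force at its end, in the units of the state.
- bot.get_obs(): the state, without advancing time (a new reading comes with each control period).
- bot.capture(name): name is "scene" or "top" or "wrist"; returns the picture (384x512x3 uint8, blue, green, red); there is no depth.
- bot.get_calibration(name): a dict with "vfov" (degrees; the focal length in pixels is half the picture's height over the tangent of half this angle, whatever the lens; pixels are square), "cx", "cy" (the principal point, pixels), "eye" and "rotation" of the camera in the world. Camera axes: x right, y down, z forward; pixel columns grow to the right and rows downward; lengths in mm; the calibration is good to about 2 mm. A picture is of the moment at which its call begins: read the wrist's pose just before it. get_calibration takes no time and is no camera call; for the wrist camera it gives the pose at the moment of the call.
- bot.close_job(): hands the job in; it is judged then, once.
The state is a dict: "time": time; "joint_positions": joint angles; "dq": joint speeds; "tau": joint torques, N m; "tool_pos": TCP position; "tcp_rot": TCP orientation; "contact_force": force on the tool from outside, world axes, zero at the start; "moment": the same for the moment, N m; "grip_width": finger opening in mm; "finger_force": force on a finger pad.
Only numpy, scipy, OpenCV 4.12 (cv2) and the standard library are available. Lean on these libraries where they do the work, as an engineer would, in place of code of your own. Each camera call takes 0.05 s, during which the arm holds its last target. There are 200 camera calls.

## Task

Clear up after the weighing: stand both soil sample vials upright in the blue tray, stand both brass check weights upright in the yellow tray, and lay the roll of black tape flat in the green tray. Each must rest on its tray's floor, and the glue bottle and the computer mouse stay where they are.

Things in the scene. Friction and masses are not known exactly. Their poses are not given: they have to be found in the camera images.
- vial_brown_mid (a point): clear sample vial with a white screw cap, brown soil inside; upright cylinder 25 mm across, 55 mm high, about 22 g. The point is its centre, half-way up (27.5 mm above its base). z is its upright axis; it may stand at any yaw.
- vial_grey_mid (a point): clear sample vial with a white screw cap, dark grey soil inside; upright cylinder 25 mm across, 55 mm high, about 22 g. The point is its centre, half-way up (27.5 mm above its base). z is its upright axis; it may stand at any yaw.
- weight_large_mid (a point): the larger brass-coloured check weight, a knobbed cylinder 32 mm across, 30 mm high, about 200 g, solid; can be gripped across its full width from above. The point is its centre, half-way up (15 mm above its base). z is its upright axis; it may stand at any yaw.
- weight_small_mid (a point): the smaller brass-coloured check weight, a knobbed cylinder 24 mm across, 24 mm high, about 100 g, solid; can be gripped across its full width from above. The point is its centre, half-way up (12 mm above its base). z is its upright axis; it may stand at any yaw.
- tape_black_mid (a point): small roll of black tape lying flat, 55 mm (along its x) by 53 mm across, 19 mm high, about 50 g; the hole counts as solid, so grip it across the outside. The point is its centre, half-way up (9.5 mm above its base). z is the roll's axis, upright while it lies flat; any yaw.
- tray_blue: shallow open blue plastic tray, fixed to the table: 150 mm long (its x), 110 mm wide (its y), walls 3 mm thick with a rolled rim whose top is 24 mm above the table, inside 144 x 104 mm, floor 3 mm thick. Origin: centre of its underside, on the table; x along the long side, y along the short side, z up.
- tray_yellow: shallow open yellow plastic tray, fixed to the table: 150 mm long (its x), 110 mm wide (its y), walls 3 mm thick with a rolled rim whose top is 24 mm above the table, inside 144 x 104 mm, floor 3 mm thick. Origin: centre of its underside, on the table; x along the long side, y along the short side, z up.
- tray_green: shallow open green plastic tray, fixed to the table: 150 mm long (its x), 110 mm wide (its y), walls 3 mm thick with a rolled rim whose top is 24 mm above the table, inside 144 x 104 mm, floor 3 mm thick. Origin: centre of its underside, on the table; x along the long side, y along the short side, z up.
- glue_bottle_mid (a point): bystander, to be left alone: white glue bottle with a red nozzle, standing loose, 39 mm across and 118 mm high. The point is half-way up (59 mm above its base).
- mouse_mid (a point): bystander, to be left alone: black computer mouse, lying loose, 61 x 104 mm (its x, y) and 41 mm high. The point is half-way up.
Mind the look-alikes: they are no part of the job. Leave any purple look-alike of the part that bears vial_brown_mid alone. Leave any pink look-alike of the part that bears weight_large_mid alone.

How it is judged (in metres and radians):
At the end, for the whole second after the job is handed in: Both vials are in the blue tray, both weights in the yellow tray and the tape roll in the green tray; each has its centre within 64 mm (along the tray) and 44 mm (across it) of the tray's middle, its base within 6 mm of the tray's floor, is within 0.15 rad of upright (the tape flat) and is at rest (x of vial_brown_mid in the frame of tray_blue between -0.064 and 0.064 m and y of vial_brown_mid in the frame of tray_blue between -0.044 and 0.044 m and z of vial_brown_mid in the frame of tray_blue between 0.0245 and 0.0365 m and angle between each of vial_brown_mid, vial_grey_mid, weight_large_mid, weight_small_mid, tape_black_mid's own z axis and vertical below 0.15 rad and linear speed of each of vial_brown, vial_grey, weight_large, weight_small, tape_black below 0.02 m/s and x of vial_grey_mid in the frame of tray_blue between -0.064 and 0.064 m and y of vial_grey_mid in the frame of tray_blue between -0.044 and 0.044 m and z of vial_grey_mid in the frame of tray_blue between 0.0245 and 0.0365 m and x of weight_large_mid in the frame of tray_yellow between -0.064 and 0.064 m and y of weight_large_mid in the frame of tray_yellow between -0.044 and 0.044 m and z of weight_large_mid in the frame of tray_yellow between 0.012 and 0.024 m and x of weight_small_mid in the frame of tray_yellow between -0.064 and 0.064 m and y of weight_small_mid in the frame of tray_yellow between -0.044 and 0.044 m and z of weight_small_mid in the frame of tray_yellow between 0.009 and 0.021 m and x of tape_black_mid in the frame of tray_green between -0.064 and 0.064 m and y of tape_black_mid in the frame of tray_green between -0.044 and 0.044 m and z of tape_black_mid in the frame of tray_green between 0.0065 and 0.0185 m); the robot touches nothing.
It fails at once if the glue bottle is pushed more than 3 cm from its place (distance of glue_bottle_mid from where it was at the start of the episode above 0.03 m).
It fails at once if the computer mouse is pushed more than 3 cm from its place (distance of mouse_mid from where it was at the start of the episode above 0.03 m).
It also fails if it takes over 125 s, if anything falls off the work surface, if the arm or the gripper's body presses on something with over 40 N, if the wrist force passes 120 N, or if a joint passes its speed limit or range.

## Working session

There is one attempt and no reset: what is moved stays moved. The work goes in short steps, Python scripts to look and compute and a tool call to move; the robot and the scene stay as the last step left them, time stands still between calls to the robot, and variables do not carry over. Pictures are saved under pics/ and viewed, at most 14 in all, crops included, and the job is handed in when it is done.

Besides the shell and the picture viewer there is one more tool, called after "Emit:" by a JSON object that holds its "api" and its "payload". jog_arm: Moves the arm, as the interface text tells. Shift numbers are shares of 80 mm and turn numbers shares of 0.1 rad, none past 1 either way. Its arguments: {"type":"object","properties":{"targets":{"type":"array","items":{"type":"object","properties":{"xyz":{"type":"array","items":{"type":"number"}},"spin":{"type":"number"}}}},"gripper":{"type":"number"}},"required":["targets"]}

```bash
mkdir -p pics; python3 - <<'E'
from plant import bot
import cv2
o=bot.get_obs();print(o['time'],o['tool_pos'],o['tcp_rot'],o['grip_width'])
for n in('top','scene'):
    c=bot.get_calibration(n);print(n,c)
    im=bot.capture(n);cv2.imwrite(f'pics/{n}0.png',im)
    cv2.imwrite(f'pics/{n}0b.png',cv2.resize(im,(800,600),interpolation=cv2.INTER_CUBIC))
E
```

```text
0.0 [191.9602014  488.20312781 226.05101627] [-3.14007186e+00 -2.29805802e-04  2.76679908e+00] 91.6336882379578
top {'vfov': 56.48820999205845, 'cx': 249.89350569157213, 'cy': 193.5915141062656, 'eye': array([ 4.40599760e+02, -7.28978752e-01,  1.20883021e+03]), 'rotation': array([-3.03047322, -0.00579987, -1.59734096])}
scene {'vfov': 45.70170919769379, 'cx': 258.3756606505202, 'cy': 197.1586240205203, 'eye': array([ -98.09264444, -561.67295931,  992.52397709]), 'rotation': array([-2.40328827,  0.00958947, -0.87054551])}
```

View pics/top0b.png

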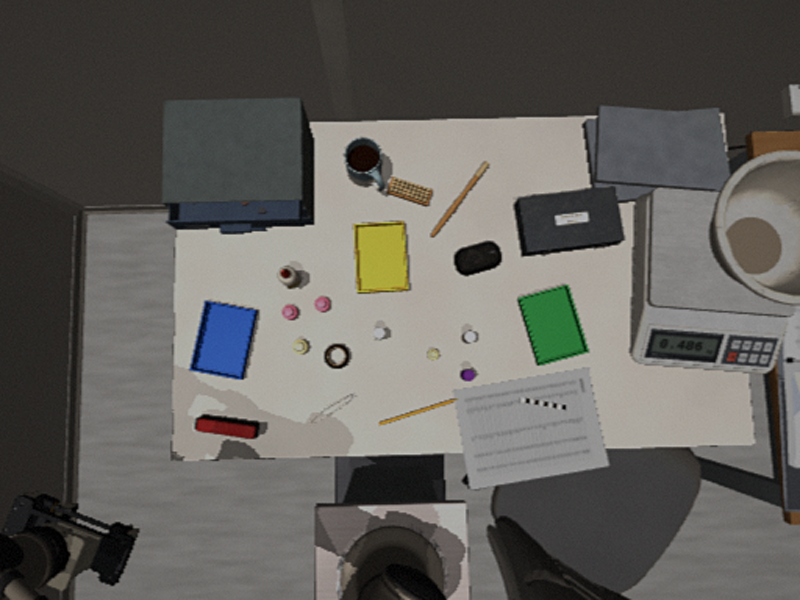

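View pics/scene0b.png

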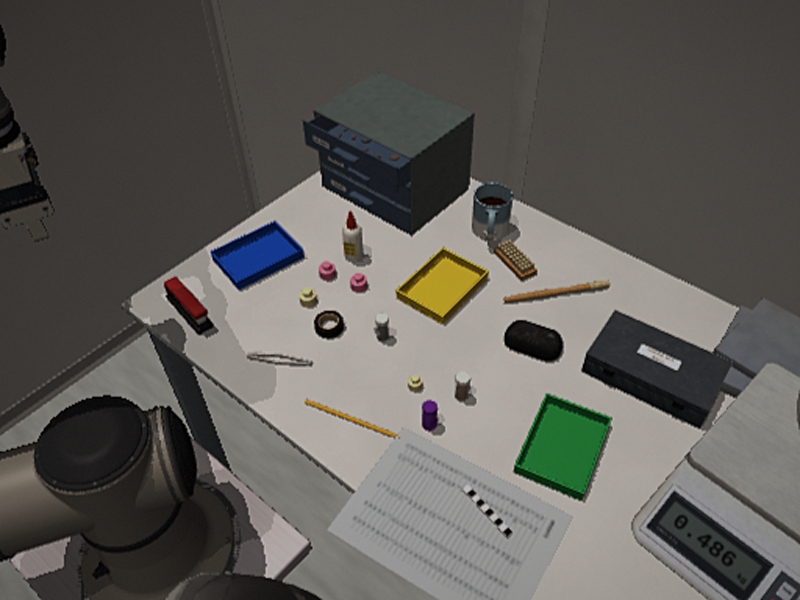

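The top view shows blue tray (224,340), yellow (382,257), green (552,325), tape (337,355), large weight (302,346), small weight (433,354), grey vial (381,332), brown vial (470,337), purple decoy (468,374), pinks (290,311)/(322,303), glue (289,275) and mouse (478,258). I'll enlarge it for better pixel positions.

```bash
cat > h.py <<'E'
import numpy as np
from scipy.spatial.transform import Rotation as R
def ray(c,u,v):
    f=192/np.tan(np.radians(c['vfov']/2))
    d=R.from_euler('xyz',c['rotation']).as_matrix()@np.array([(u-c['cx'])/f,(v-c['cy'])/f,1])
    return np.array(c['eye']),d
def at(c,u,v,z):
    e,d=ray(c,u,v); return e+d*(z-e[2])/d[2]
def proj(c,p):
    f=192/np.tan(np.radians(c['vfov']/2))
    q=R.from_euler('xyz',c['rotation']).as_matrix().T@(np.array(p)-c['eye'])
    return c['cx']+f*q[0]/q[2],c['cy']+f*q[1]/q[2]
E
python3 - <<'E'
import cv2
from plant import bot
from h import *
im=cv2.imread('pics/top0.png')
cv2.imwrite('pics/crop1.png',cv2.resize(im[130:250,115:381],(798,360),interpolation=cv2.INTER_CUBIC))
s=cv2.imread('pics/scene0.png')
cv2.imwrite('pics/crop2.png',cv2.resize(s[135:325,130:400],(797,561),interpolation=cv2.INTER_CUBIC))
c=bot.get_calibration('top')
hsv=cv2.cvtColor(im,cv2.COLOR_BGR2HSV)
for n,lo,hi in(('blue',105,125),('yellow',22,32),('green',50,75)):
    m=cv2.inRange(hsv,(lo,130,50),(hi,255,255))
    k=max(cv2.findContours(m,0,2)[0],key=cv2.contourArea)
    b=cv2.boxPoints(cv2.minAreaRect(k))
    P=np.array([at(c,u,v,24)[:2] for u,v in b]);e=P[1]-P[0],P[2]-P[1]
    print(n,P.mean(0).round(1),[ (np.linalg.norm(x).round(1),np.arctan2(x[1],x[0]).round(2)) for x in e])
E
```

```text
blue [503.5 345.6] [(np.float64(150.7), np.float64(-0.2)), (np.float64(111.5), np.float64(-1.81))]
yellow [673.    8.2] [(np.float64(110.0), np.float64(-1.54)), (np.float64(151.4), np.float64(-3.12))]
green [ 517.3 -355. ] [(np.float64(110.9), np.float64(-1.31)), (np.float64(149.7), np.float64(-2.91))]
```

View pics/crop1.png

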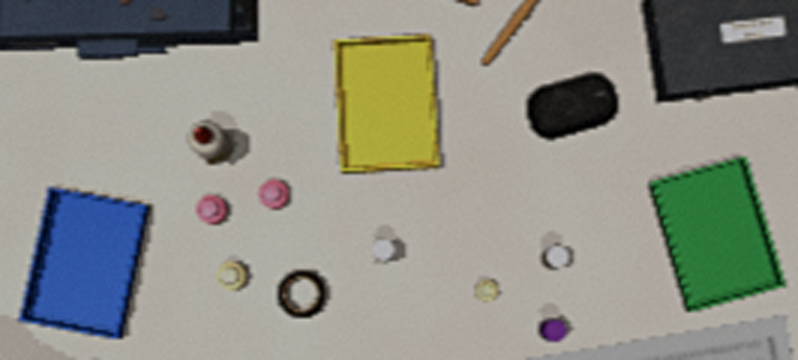

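View pics/crop2.png

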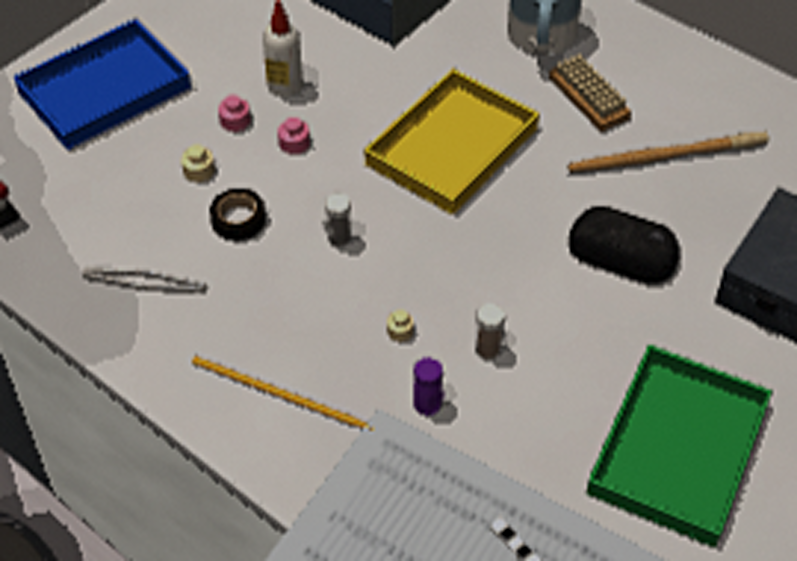

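```bash
python3 - <<'E'
from plant import bot
from h import *
t=bot.get_calibration('top');s=bot.get_calibration('scene')
T=lambda u,v,z:at(t,u/3+115,v/3+130,z)[:2].round(1)
S=lambda u,v,z:at(s,u/2.952+130,v/2.952+135,z)[:2].round(1)
for n,a,b in(('large',(232,274,22),(198,165,15)),('small',(486,290,16),(401,326,12)),('grey',(383,249,55),(338,202,55)),('brown',(557,257,55),(491,314,55)),('tape',(302,293,17),(239,211,19)),('purple',(553,329,55),(428,367,55)),('pink1',(211,209,20),(235,114,15)),('pink2',(274,193,20),(294,136,15)),('mouse',(572,105,25),(623,245,20)),('glue',(204,134,118),(280,8,118))):
    print(n,T(*a),S(*b))
E
```

```text
large [485.4 181.8] [480.1 173.8]
small [460.5 -98.3] [ 458.4 -106.3]
grey [506.7  14.2] [506.4   9.4]
brown [ 493.2 -172.8] [ 493.6 -178.1]
tape [462.6 105.4] [460.1  97. ]
purple [ 416.5 -165.3] [ 415.7 -170.7]
pink1 [558.2 204.8] [555.5 195.8]
pink2 [574.3 134.5] [570.9 127.3]
mouse [ 664.4 -201.3] [ 658.9 -210.5]
glue [626.2 194.5] [623.2 186.4]
```

Trays are located, and the two cameras agree to within about 8 mm in y. I'll spin to a tool yaw of 90°, so tool x is world y, tool y is world x and z points down.

Emit:
{"api": "jog_arm", "payload": {"targets": [{"xyz": [0,0,0],"spin": 1},{"xyz": [0,0,0],"spin": 1},{"xyz": [0,0,0],"spin": 1},{"xyz": [0,0,0],"spin": 1},{"xyz": [0,0,0],"spin": 1},{"xyz": [0,0,0],"spin": 1},{"xyz": [0,0,0],"spin": 1},{"xyz": [0,0,0],"spin": 1},{"xyz": [0,0,0],"spin": 1},{"xyz": [0,0,0],"spin": 1}], "gripper": 60}}

```text
time: 1.35
tool_pos: [192.1, 488.4, 226.3]
tcp_rot: [-3.141, 0.001, 1.763]
contact_force: [0.4, 0.3, -0.4]
grip_width: 55.3
finger_force: 0.0
```

Emit:
{"api": "jog_arm", "payload": {"targets": [{"xyz": [0,0,0],"spin": 1},{"xyz": [0,0,0],"spin": 0.96},{"xyz": [-0.5,0.5,0],"spin": 0},{"xyz": [-0.5,0.5,0],"spin": 0},{"xyz": [-0.5,0.5,0],"spin": 0},{"xyz": [-0.5,0.5,0],"spin": 0},{"xyz": [-0.5,0.5,0],"spin": 0},{"xyz": [-0.5,0.5,0],"spin": 0},{"xyz": [-0.5,0.5,0],"spin": 0},{"xyz": [-0.4,0.1,0],"spin": 0}]}}

```text
time: 2.6
tool_pos: [482.0, 174.5, 226.0]
tcp_rot: [-3.141, 0.0, 1.569]
contact_force: [-0.2, -0.5, -0.3]
grip_width: 55.1
finger_force: 0.0
```

```bash
cat > w.py <<'E'
import sys,cv2
from plant import bot
from h import *
o=bot.get_obs();print(o['time'],o['tool_pos'].round(1),o['tcp_rot'].round(3),o['grip_width'])
c=bot.get_calibration('wrist');im=bot.capture('wrist')
print({k:np.round(v,3) for k,v in c.items()})
import pickle;pickle.dump(c,open(f'pics/{sys.argv[1]}.pkl','wb'))
cv2.imwrite(f'pics/{sys.argv[1]}.png',cv2.resize(im,(768,576),interpolation=cv2.INTER_CUBIC))
E
python3 w.py w1
```

```text
2.6 [482.  174.5 226. ] [-3.141  0.     1.569] 55.12741125068994
{'vfov': np.float64(66.072), 'cx': np.float64(254.403), 'cy': np.float64(192.569), 'eye': array([481.312, 245.688, 383.747]), 'rotation': array([ 2.873e+00, -0.000e+00, -2.000e-03])}
```

View pics/w1.png

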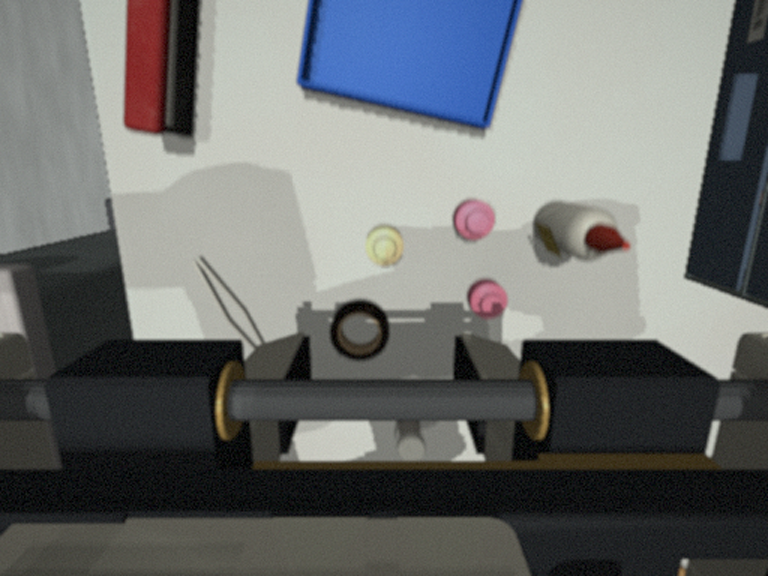

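Wrist view: large weight at (384,246), knob (385,246); tape at (360,328); blue tray corners (300,86) and (487,128); pinks (475,219), (488,298).

```bash
python3 - <<'E'
import pickle
from h import *
c=pickle.load(open('pics/w1.pkl','rb'))
for n,u,v,z in(('large',384,246,18),('tape',360,328,15),('bl1',300,86,24),('bl2',487,128,24),('pink',475,219,18),('grey',411,443,55)): print(n,at(c,u/1.5,v/1.5,z)[:2].round(1))
# predicted tray corners from top estimate
a=-0.2;C=np.array([503.5,345.6]);x=np.array([np.cos(a),np.sin(a)]);y=np.array([-x[1],x[0]])
print(C-75*x-55*y,C+75*x-55*y)
E
```

```text
large [483.4 182.1]
tape [462.1 108.3]
bl1 [420.5 304.2]
bl2 [562.3 274.4]
pink [558.1 204.4]
grey [506.1  19.1]
[419.06819347 306.59653803] [566.07818014 276.79613841]
```

Emit:
{"api": "jog_arm", "payload": {"targets": [{"xyz": [0.09,0.02,0],"spin": 0},{"xyz": [0,0,0.5],"spin": 0},{"xyz": [0,0,0.5],"spin": 0},{"xyz": [0,0,0.5],"spin": 0},{"xyz": [0,0,0.5],"spin": 0},{"xyz": [0,0,0.4],"spin": 0},{"xyz": [0,0,0.2],"spin": 0},{"xyz": [0,0,0.16],"spin": 0},{"xyz": [0,0,0],"spin": 0},{"xyz": [0,0,0],"spin": 0}]}}

```text
time: 3.9
tool_pos: [482.5, 184.1, 6.8]
tcp_rot: [3.14, -0.0, 1.571]
contact_force: [-0.2, 0.1, -0.7]
grip_width: 55.5
finger_force: 0.0
```

Emit:
{"api": "jog_arm", "payload": {"targets": [{"xyz": [0,0,0],"spin": 0},{"xyz": [0,0,0],"spin": 0},{"xyz": [0,0,0],"spin": 0},{"xyz": [0,0,0],"spin": 0},{"xyz": [0,0,0],"spin": 0},{"xyz": [0,0,-0.1],"spin": 0},{"xyz": [0,0,-0.2],"spin": 0},{"xyz": [0,0,-0.4],"spin": 0},{"xyz": [0,0,-0.4],"spin": 0},{"xyz": [0,0,-0.15],"spin": 0}], "gripper": 0}}

```text
time: 5.15
tool_pos: [482.6, 184.0, 108.3]
tcp_rot: [3.138, -0.001, 1.571]
contact_force: [0.8, -0.1, -2.6]
grip_width: 30.1
finger_force: 30.0
```

Emit:
{"api": "jog_arm", "payload": {"targets": [{"xyz": [-0.375,0.476,0],"spin": 0},{"xyz": [-0.375,0.476,0],"spin": 0},{"xyz": [-0.375,0.476,0],"spin": 0},{"xyz": [-0.375,0.476,0],"spin": 0},{"xyz": [-0.375,0.476,0],"spin": 0},{"xyz": [0,0,0.3],"spin": 0},{"xyz": [0,0,0.4],"spin": 0},{"xyz": [0,0,0.3],"spin": 0},{"xyz": [0,0,0.1],"spin": 0},{"xyz": [0,0,0],"spin": 0}]}}

```text
time: 6.4
tool_pos: [671.8, 33.9, 17.5]
tcp_rot: [-3.14, -0.0, 1.571]
contact_force: [0.5, -1.0, -2.5]
grip_width: 30.3
finger_force: 30.0
```

Emit:
{"api": "jog_arm", "payload": {"targets": [{"xyz": [0,0,0.06],"spin": 0},{"xyz": [0,0,0.025],"spin": 0},{"xyz": [0,0,0],"spin": 0},{"xyz": [0,0,0],"spin": 0},{"xyz": [0,0,0],"spin": 0},{"xyz": [0,0,0],"spin": 0},{"xyz": [0,0,0],"spin": 0},{"xyz": [0,0,0],"spin": 0},{"xyz": [0,0,0],"spin": 0},{"xyz": [0,0,0],"spin": 0}]}}

```text
time: 7.65
tool_pos: [672.2, 33.8, 11.1]
tcp_rot: [-3.142, -0.0, 1.571]
contact_force: [0.6, -0.2, -2.7]
grip_width: 30.7
finger_force: 30.0
```

Emit:
{"api": "jog_arm", "payload": {"targets": [{"xyz": [0,0,0],"spin": 0},{"xyz": [0,0,0],"spin": 0},{"xyz": [0,0,0],"spin": 0},{"xyz": [0,0,-0.2],"spin": 0},{"xyz": [0,0,-0.5],"spin": 0},{"xyz": [0,0,-0.6],"spin": 0},{"xyz": [-0.4,-0.6,0],"spin": 0},{"xyz": [-0.4,-0.6,0],"spin": 0},{"xyz": [-0.4,-0.6,0],"spin": 0},{"xyz": [-0.3,-0.6,0],"spin": 0}], "gripper": 55}}

```text
time: 8.9
tool_pos: [479.1, -87.4, 116.5]
tcp_rot: [3.139, 0.001, 1.57]
contact_force: [0.5, -0.3, -0.4]
grip_width: 50.5
finger_force: 0.0
```

```bash
python3 w.py w2
```

```text
8.9 [479.1 -87.4 116.5] [3.139e+00 1.000e-03 1.570e+00] 50.50151980245006
{'vfov': np.float64(66.072), 'cx': np.float64(254.403), 'cy': np.float64(192.569), 'eye': array([477.932, -16.068, 274.132]), 'rotation': array([ 2.872, -0.003,  0.   ])}
```

View pics/w2.png

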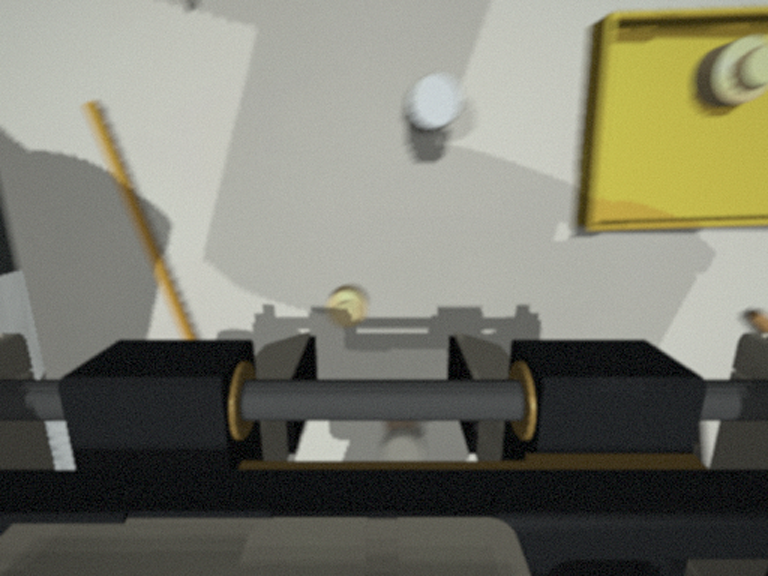

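The large weight stands in the yellow tray. Small weight at (348,306), grey vial cap (434,102), brown cap (405,448), yellow tray left corner (588,228).

```bash
python3 - <<'E'
import pickle
from h import *
c=pickle.load(open('pics/w2.pkl','rb'))
for n,u,v,z in(('small',348,306,15),('grey',434,101,55),('brown',405,448,55),('y',588,228,24),('large',740,72,24)): print(n,at(c,u/1.5,v/1.5,z)[:2].round(1))
E
```

```text
small [458.1 -98.4]
grey [502.7  13. ]
brown [ 491.9 -170.6]
y [595.4 -49.5]
large [664.1  31.2]
```

Emit:
{"api": "jog_arm", "payload": {"targets": [{"xyz": [-0.13,-0.25,0],"spin": 0},{"xyz": [0,0,0],"spin": 0},{"xyz": [0,0,0.4],"spin": 0},{"xyz": [0,0,0.4],"spin": 0},{"xyz": [0,0,0.35],"spin": 0},{"xyz": [0,0,0.15],"spin": 0},{"xyz": [0,0,0.09],"spin": 0},{"xyz": [0,0,0],"spin": 0},{"xyz": [0,0,0],"spin": 0},{"xyz": [0,0,0],"spin": 0}]}}

```text
time: 10.2
tool_pos: [460.7, -96.8, 4.6]
tcp_rot: [3.14, 0.0, 1.571]
contact_force: [-0.3, 0.2, -0.3]
grip_width: 50.3
finger_force: 0.0
```

Emit:
{"api": "jog_arm", "payload": {"targets": [{"xyz": [0,0,0],"spin": 0},{"xyz": [0,0,0],"spin": 0},{"xyz": [0,0,0],"spin": 0},{"xyz": [0,0,0],"spin": 0},{"xyz": [0,0,0],"spin": 0},{"xyz": [0,0,0],"spin": 0},{"xyz": [0,0,-0.15],"spin": 0},{"xyz": [0,0,-0.4],"spin": 0},{"xyz": [0,0,-0.4],"spin": 0},{"xyz": [0,0,-0.3],"spin": 0}], "gripper": 0}}

```text
time: 11.45
tool_pos: [460.4, -96.7, 105.9]
tcp_rot: [3.14, 0.0, 1.571]
contact_force: [0.5, 0.2, -1.5]
grip_width: 22.9
finger_force: 30.0
```

Emit:
{"api": "jog_arm", "payload": {"targets": [{"xyz": [0.197,0.53,0],"spin": 0},{"xyz": [0.197,0.53,0],"spin": 0},{"xyz": [0.197,0.53,0],"spin": 0},{"xyz": [0.197,0.53,0],"spin": 0},{"xyz": [0.197,0.53,0],"spin": 0},{"xyz": [0,0,0.3],"spin": 0},{"xyz": [0,0,0.4],"spin": 0},{"xyz": [0,0,0.3],"spin": 0},{"xyz": [0,0,0.1],"spin": 0},{"xyz": [0,0,0],"spin": 0}]}}

```text
time: 12.7
tool_pos: [672.2, -17.8, 16.2]
tcp_rot: [-3.141, -0.0, 1.571]
contact_force: [-0.2, 0.1, -1.0]
grip_width: 22.5
finger_force: 30.0
```

Emit:
{"api": "jog_arm", "payload": {"targets": [{"xyz": [0,0,0.06],"spin": 0},{"xyz": [0,0,0.04],"spin": 0},{"xyz": [0,0,0],"spin": 0},{"xyz": [0,0,0],"spin": 0},{"xyz": [0,0,0],"spin": 0},{"xyz": [0,0,0],"spin": 0},{"xyz": [0,0,0],"spin": 0},{"xyz": [0,0,0],"spin": 0},{"xyz": [0,0,0],"spin": 0},{"xyz": [0,0,0],"spin": 0}]}}

```text
time: 13.95
tool_pos: [672.2, -17.8, 7.9]
tcp_rot: [3.142, -0.0, 1.571]
contact_force: [0.3, 1.1, -0.4]
grip_width: 22.8
finger_force: 30.0
```

Emit:
{"api": "jog_arm", "payload": {"targets": [{"xyz": [0,0,0],"spin": 0},{"xyz": [0,0,0],"spin": 0},{"xyz": [0,0,0],"spin": 0},{"xyz": [0,0,-0.2],"spin": 0},{"xyz": [0,0,-0.6],"spin": 0},{"xyz": [0,0,-0.6],"spin": 0},{"xyz": [-0.48,-0.56,0],"spin": 0},{"xyz": [-0.48,-0.56,0],"spin": 0},{"xyz": [-0.48,-0.56,0],"spin": 0},{"xyz": [-0.48,-0.56,0],"spin": 0}], "gripper": 55}}

```text
time: 15.2
tool_pos: [491.9, -172.6, 121.3]
tcp_rot: [3.139, 0.001, 1.571]
contact_force: [0.4, -1.0, 0.2]
grip_width: 50.5
finger_force: 0.0
```

```bash
python3 w.py w3
```

```text
15.2 [ 491.9 -172.6  121.3] [3.139e+00 1.000e-03 1.571e+00] 50.50659735704065
{'vfov': np.float64(66.072), 'cx': np.float64(254.403), 'cy': np.float64(192.569), 'eye': array([ 490.741, -101.248,  279.003]), 'rotation': array([ 2.872e+00, -3.000e-03,  1.000e-03])}
```

View pics/w3.png

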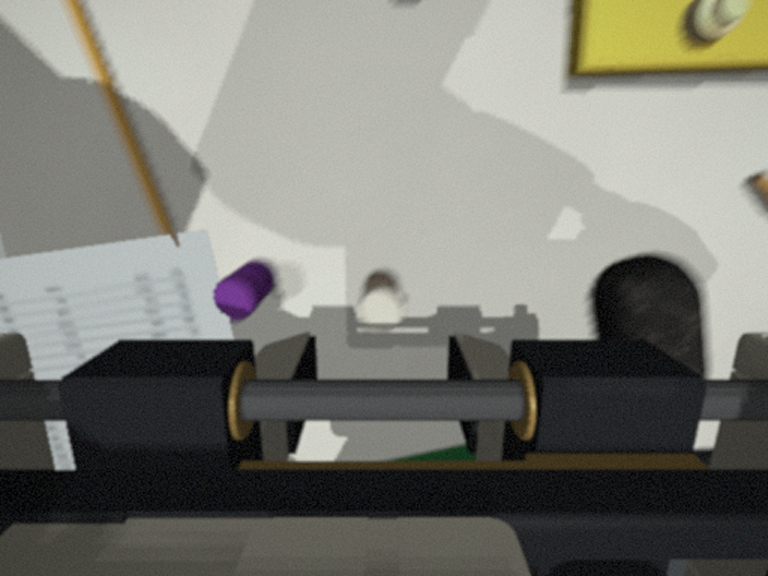

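Small weight is upright in the yellow tray; brown vial's cap is at (379,307), purple look-alike at (243,292).

```bash
python3 - <<'E'
import pickle
from h import *
c=pickle.load(open('pics/w3.pkl','rb'))
for n,u,v,z in(('brown',379,307,55),('base',379,280,5)): print(n,at(c,u/1.5,v/1.5,z)[:2].round(1))
E
```

```text
brown [ 490.1 -173.1]
base [ 489.9 -171. ]
```

Emit:
{"api": "jog_arm", "payload": {"targets": [{"xyz": [0,-0.02,0.2],"spin": 0},{"xyz": [0,0,0.4],"spin": 0},{"xyz": [0,0,0.4],"spin": 0},{"xyz": [0,0,0.23],"spin": 0},{"xyz": [0,0,0.1],"spin": 0},{"xyz": [0,0,0],"spin": 0},{"xyz": [0,0,0],"spin": 0},{"xyz": [0,0,0],"spin": 0},{"xyz": [0,0,0],"spin": 0},{"xyz": [0,0,0],"spin": 0}]}}

```text
time: 16.5
tool_pos: [491.5, -171.5, 13.7]
tcp_rot: [3.141, 0.0, 1.571]
contact_force: [-0.9, 0.5, 0.7]
grip_width: 50.7
finger_force: 0.0
```

Emit:
{"api": "jog_arm", "payload": {"targets": [{"xyz": [0,0,0],"spin": 0},{"xyz": [0,0,0],"spin": 0},{"xyz": [0,0,0],"spin": 0},{"xyz": [0,0,0],"spin": 0},{"xyz": [0,0,0],"spin": 0},{"xyz": [0,0,0],"spin": 0},{"xyz": [0,0,-0.15],"spin": 0},{"xyz": [0,0,-0.4],"spin": 0},{"xyz": [0,0,-0.4],"spin": 0},{"xyz": [0,0,-0.3],"spin": 0}], "gripper": 0}}

```text
time: 17.75
tool_pos: [491.8, -171.6, 115.8]
tcp_rot: [3.14, 0.001, 1.571]
contact_force: [0.1, -0.1, -1.1]
grip_width: 23.4
finger_force: 30.0
```

Emit:
{"api": "jog_arm", "payload": {"targets": [{"xyz": [0.4,0.02,0],"spin": 0},{"xyz": [0.7,0.02,0],"spin": 0},{"xyz": [0.75,0.02,0],"spin": 0},{"xyz": [0.75,0.02,0],"spin": 0},{"xyz": [0.75,0.02,0],"spin": 0},{"xyz": [0.75,0.02,0],"spin": 0},{"xyz": [0.75,0.02,0],"spin": 0},{"xyz": [0.75,0.02,0],"spin": 0},{"xyz": [0.75,0.02,0],"spin": 0},{"xyz": [0.4,0.02,0],"spin": 0}]}}

```text
time: 19.0
tool_pos: [506.8, 371.7, 114.4]
tcp_rot: [3.141, -0.001, 1.573]
contact_force: [1.2, -1.1, -0.3]
grip_width: 23.7
finger_force: 30.0
```

Emit:
{"api": "jog_arm", "payload": {"targets": [{"xyz": [-0.03,0,0.1],"spin": 0},{"xyz": [0,0,0.3],"spin": 0},{"xyz": [0,0,0.4],"spin": 0},{"xyz": [0,0,0.25],"spin": 0},{"xyz": [0,0,0.1],"spin": 0},{"xyz": [0,0,0.03],"spin": 0},{"xyz": [0,0,0.03],"spin": 0},{"xyz": [0,0,0],"spin": 0},{"xyz": [0,0,0],"spin": 0},{"xyz": [0,0,0],"spin": 0}]}}

```text
time: 20.25
tool_pos: [507.5, 366.3, 17.1]
tcp_rot: [3.141, -0.0, 1.571]
contact_force: [0.5, -0.1, 0.7]
grip_width: 23.2
finger_force: 30.0
```

Emit:
{"api": "jog_arm", "payload": {"targets": [{"xyz": [0,0,0],"spin": 0},{"xyz": [0,0,0],"spin": 0},{"xyz": [0,0,0],"spin": 0},{"xyz": [0,0,-0.1],"spin": 0},{"xyz": [0,0,-0.6],"spin": 0},{"xyz": [0,0,-0.6],"spin": 0},{"xyz": [-0.7,0,0],"spin": 0},{"xyz": [-0.7,0,0],"spin": 0},{"xyz": [-0.7,0,0],"spin": 0},{"xyz": [-0.7,0,0],"spin": 0}], "gripper": 55}}

```text
time: 21.5
tool_pos: [507.4, 140.6, 121.5]
tcp_rot: [3.14, -0.0, 1.571]
contact_force: [0.6, -0.2, -0.1]
grip_width: 50.4
finger_force: 0.0
```

```bash
python3 w.py w4
```

```text
21.5 [507.4 140.6 121.5] [ 3.14  -0.     1.571] 50.42881570847432
{'vfov': np.float64(66.072), 'cx': np.float64(254.403), 'cy': np.float64(192.569), 'eye': array([506.347, 211.703, 279.295]), 'rotation': array([ 2.874e+00, -2.000e-03,  1.000e-03])}
```

View pics/w4.png

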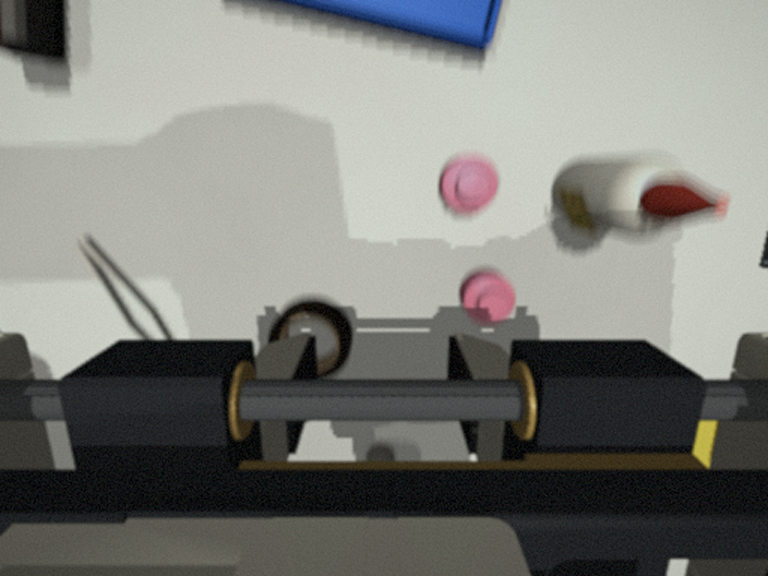

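Tape is at (311,338); the blue tray's inside is out of view, so I'll check that on the next visit. Next is the grey vial.

Emit:
{"api": "jog_arm", "payload": {"targets": [{"xyz": [-0.5,-0.02,0],"spin": 0},{"xyz": [-0.6,0,0],"spin": 0},{"xyz": [-0.48,0,0],"spin": 0},{"xyz": [0,0,0],"spin": 0},{"xyz": [0,0,0.3],"spin": 0},{"xyz": [0,0,0.4],"spin": 0},{"xyz": [0,0,0.4],"spin": 0},{"xyz": [0,0,0.24],"spin": 0},{"xyz": [0,0,0],"spin": 0},{"xyz": [0,0,0],"spin": 0}]}}

```text
time: 22.8
tool_pos: [506.4, 16.4, 14.4]
tcp_rot: [3.14, -0.0, 1.571]
contact_force: [-0.0, 0.1, -0.3]
grip_width: 50.3
finger_force: 0.0
```

Emit:
{"api": "jog_arm", "payload": {"targets": [{"xyz": [0,0,0],"spin": 0},{"xyz": [0,0,0],"spin": 0},{"xyz": [0,0,0],"spin": 0},{"xyz": [0,0,0],"spin": 0},{"xyz": [0,0,0],"spin": 0},{"xyz": [0,0,0],"spin": 0},{"xyz": [0,0,-0.15],"spin": 0},{"xyz": [0,0,-0.4],"spin": 0},{"xyz": [0,0,-0.4],"spin": 0},{"xyz": [0,0,-0.3],"spin": 0}], "gripper": 0}}

```text
time: 24.05
tool_pos: [506.0, 15.8, 115.3]
tcp_rot: [3.14, 0.0, 1.571]
contact_force: [0.0, 0.1, 0.2]
grip_width: 23.6
finger_force: 30.0
```

Emit:
{"api": "jog_arm", "payload": {"targets": [{"xyz": [0.4,0,0],"spin": 0},{"xyz": [0.7,-0.02,0],"spin": 0},{"xyz": [0.7,-0.02,0],"spin": 0},{"xyz": [0.7,-0.02,0],"spin": 0},{"xyz": [0.7,-0.02,0],"spin": 0},{"xyz": [0.45,-0.02,0],"spin": 0},{"xyz": [0.18,0,0],"spin": 0},{"xyz": [0,0,0],"spin": 0},{"xyz": [0,0,0],"spin": 0},{"xyz": [0,0,0],"spin": 0}]}}

```text
time: 25.3
tool_pos: [498.1, 320.9, 113.7]
tcp_rot: [-3.141, 0.0, 1.569]
contact_force: [-0.4, -0.4, 0.1]
grip_width: 23.7
finger_force: 30.0
```

```bash
python3 w.py w5
```

```text
25.3 [498.1 320.9 113.7] [-3.141  0.     1.569] 23.742059527314836
{'vfov': np.float64(66.072), 'cx': np.float64(254.403), 'cy': np.float64(192.569), 'eye': array([497.419, 392.09 , 271.389]), 'rotation': array([ 2.873e+00, -1.000e-03, -1.000e-03])}
```

View pics/w5.png

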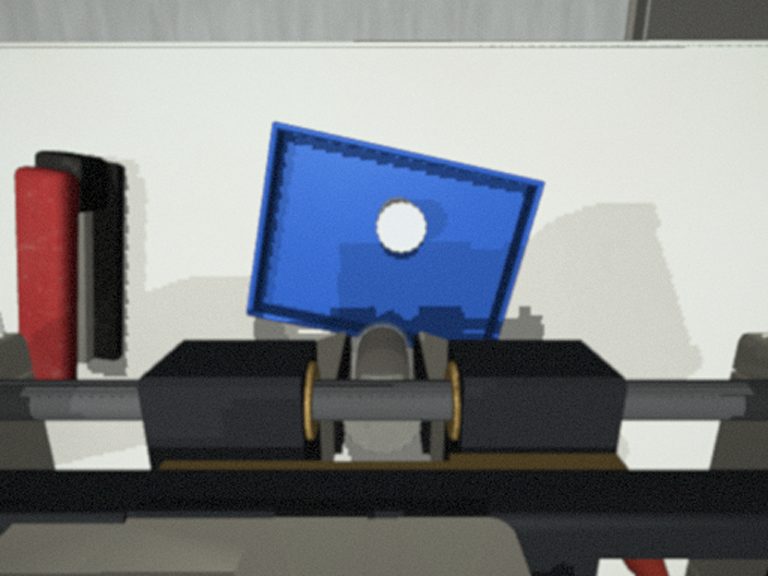

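Brown vial stands upright mid-tray at (401,227). I'll lower the grey one.

Emit:
{"api": "jog_arm", "payload": {"targets": [{"xyz": [0.01,0,0.1],"spin": 0},{"xyz": [0,0,0.3],"spin": 0},{"xyz": [0,0,0.4],"spin": 0},{"xyz": [0,0,0.25],"spin": 0},{"xyz": [0,0,0.1],"spin": 0},{"xyz": [0,0,0.03],"spin": 0},{"xyz": [0,0,0.02],"spin": 0},{"xyz": [0,0,0],"spin": 0},{"xyz": [0,0,0],"spin": 0},{"xyz": [0,0,0],"spin": 0}]}}

```text
time: 26.6
tool_pos: [497.9, 323.1, 17.9]
tcp_rot: [3.141, -0.0, 1.571]
contact_force: [0.9, 0.4, -1.0]
grip_width: 23.7
finger_force: 30.0
```

Emit:
{"api": "jog_arm", "payload": {"targets": [{"xyz": [0,0,0],"spin": 0},{"xyz": [0,0,0],"spin": 0},{"xyz": [0,0,0],"spin": 0},{"xyz": [0,0,-0.1],"spin": 0},{"xyz": [0,0,-0.6],"spin": 0},{"xyz": [0,0,-0.6],"spin": 0},{"xyz": [-0.7,-0.15,0],"spin": 0},{"xyz": [-0.7,-0.15,0],"spin": 0},{"xyz": [-0.7,-0.15,0],"spin": 0},{"xyz": [-0.4,0,0],"spin": 0}], "gripper": 55}}

```text
time: 27.85
tool_pos: [460.9, 120.9, 122.3]
tcp_rot: [3.141, 0.0, 1.57]
contact_force: [0.4, 0.9, -0.1]
grip_width: 50.6
finger_force: 0.0
```

Emit:
{"api": "jog_arm", "payload": {"targets": [{"xyz": [-0.18,0.01,0],"spin": 0},{"xyz": [0,0,0],"spin": 0},{"xyz": [0,0,0.2],"spin": 0},{"xyz": [0,0,0.4],"spin": 0},{"xyz": [0,0,0.4],"spin": 0},{"xyz": [0,0,0.3],"spin": 0},{"xyz": [0,0,0.12],"spin": 0},{"xyz": [0,0,0.06],"spin": 0},{"xyz": [0,0,0],"spin": 0},{"xyz": [0,0,0],"spin": 0}], "gripper": 88}}

```text
time: 29.1
tool_pos: [463.1, 108.8, 3.8]
tcp_rot: [3.14, -0.0, 1.571]
contact_force: [0.0, 0.8, 0.4]
grip_width: 81.0
finger_force: 0.0
```

Emit:
{"api": "jog_arm", "payload": {"targets": [{"xyz": [0,0,0],"spin": 0},{"xyz": [0,0,0],"spin": 0},{"xyz": [0,0,0],"spin": 0},{"xyz": [0,0,0],"spin": 0},{"xyz": [0,0,0],"spin": 0},{"xyz": [0,0,0],"spin": 0},{"xyz": [0,0,-0.15],"spin": 0},{"xyz": [0,0,-0.4],"spin": 0},{"xyz": [0,0,-0.4],"spin": 0},{"xyz": [0,0,-0.3],"spin": 0}], "gripper": 0}}

```text
time: 30.35
tool_pos: [462.9, 108.7, 105.0]
tcp_rot: [3.14, -0.0, 1.571]
contact_force: [1.2, 0.4, -2.3]
grip_width: 51.8
finger_force: 30.0
```

Emit:
{"api": "jog_arm", "payload": {"targets": [{"xyz": [-0.4,0.08,0],"spin": 0},{"xyz": [-0.65,0.08,0],"spin": 0},{"xyz": [-0.7,0.08,0],"spin": 0},{"xyz": [-0.7,0.08,0],"spin": 0},{"xyz": [-0.7,0.08,0],"spin": 0},{"xyz": [-0.7,0.08,0],"spin": 0},{"xyz": [-0.7,0.08,0],"spin": 0},{"xyz": [-0.7,0.08,0],"spin": 0},{"xyz": [-0.55,0.04,0],"spin": 0},{"xyz": [0,0,0],"spin": 0}]}}

```text
time: 31.6
tool_pos: [516.5, -358.6, 103.3]
tcp_rot: [3.141, 0.001, 1.567]
contact_force: [0.8, 0.7, -1.0]
grip_width: 51.6
finger_force: 30.0
```

```bash
python3 w.py w6
```

```text
31.6 [ 516.5 -358.6  103.3] [3.141e+00 1.000e-03 1.567e+00] 51.5843687006873
{'vfov': np.float64(66.072), 'cx': np.float64(254.403), 'cy': np.float64(192.569), 'eye': array([ 515.825, -287.283,  260.92 ]), 'rotation': array([ 2.872e+00, -1.000e-03, -3.000e-03])}
```

View pics/w6.png

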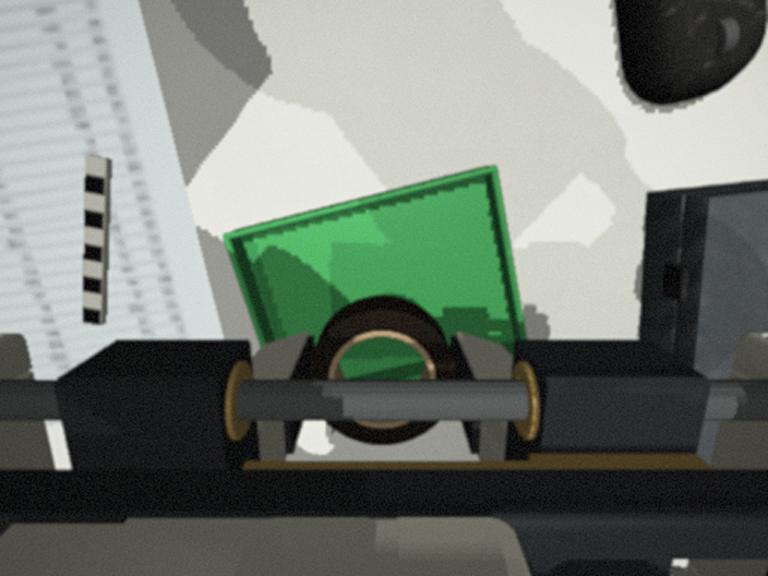

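Tape is held level. Green tray's upper corners are at (225,235) and (496,166).

```bash
python3 - <<'E'
import pickle
from h import *
c=pickle.load(open('pics/w6.pkl','rb'))
A=at(c,225/1.5,235/1.5,24)[:2];B=at(c,496/1.5,166/1.5,24)[:2]
x=(B-A)/np.linalg.norm(B-A);print(A,B,np.linalg.norm(B-A),(A+B)/2+55*np.array([x[1],-x[0]]))
E
```

```text
[ 432.01848788 -322.37515552] [ 575.17223472 -287.16666595] 147.41992053376663 [ 516.73108217 -358.17926998]
```

Emit:
{"api": "jog_arm", "payload": {"targets": [{"xyz": [0.02,0,0.1],"spin": 0},{"xyz": [0,0,0.3],"spin": 0},{"xyz": [0,0,0.4],"spin": 0},{"xyz": [0,0,0.25],"spin": 0},{"xyz": [0,0,0.08],"spin": 0},{"xyz": [0,0,0.04],"spin": 0},{"xyz": [0,0,0.02],"spin": 0},{"xyz": [0,0,0],"spin": 0},{"xyz": [0,0,0],"spin": 0},{"xyz": [0,0,0],"spin": 0}]}}

```text
time: 32.9
tool_pos: [517.1, -354.0, 8.2]
tcp_rot: [3.141, 0.0, 1.571]
contact_force: [-0.3, -1.0, -0.6]
grip_width: 51.8
finger_force: 30.0
```

Emit:
{"api": "jog_arm", "payload": {"targets": [{"xyz": [0,0,0],"spin": 0},{"xyz": [0,0,0],"spin": 0},{"xyz": [0,0,0],"spin": 0},{"xyz": [0,0,0],"spin": 0},{"xyz": [0,0,-0.2],"spin": 0},{"xyz": [0,0,-0.6],"spin": 0},{"xyz": [0,0,-0.6],"spin": 0},{"xyz": [-0.5,-0.5,-0.2],"spin": 0},{"xyz": [-0.5,-0.5,0],"spin": 0},{"xyz": [0,0,0],"spin": 0}], "gripper": 70}}

```text
time: 34.15
tool_pos: [434.5, -436.8, 137.5]
tcp_rot: [3.141, 0.002, 1.566]
contact_force: [-0.1, 0.7, 0.2]
grip_width: 64.1
finger_force: 0.0
```

```bash
python3 - <<'E'
from plant import bot
import cv2
s=bot.capture('scene');t=bot.capture('top')
a=cv2.resize(s[135:325,130:400],(797,561),interpolation=cv2.INTER_CUBIC)
cv2.imwrite('pics/end_s.png',a)
cv2.imwrite('pics/end_t.png',cv2.resize(t[130:250,115:381],(798,360),interpolation=cv2.INTER_CUBIC))
E
```

```text
(no output)
```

View pics/end_s.png

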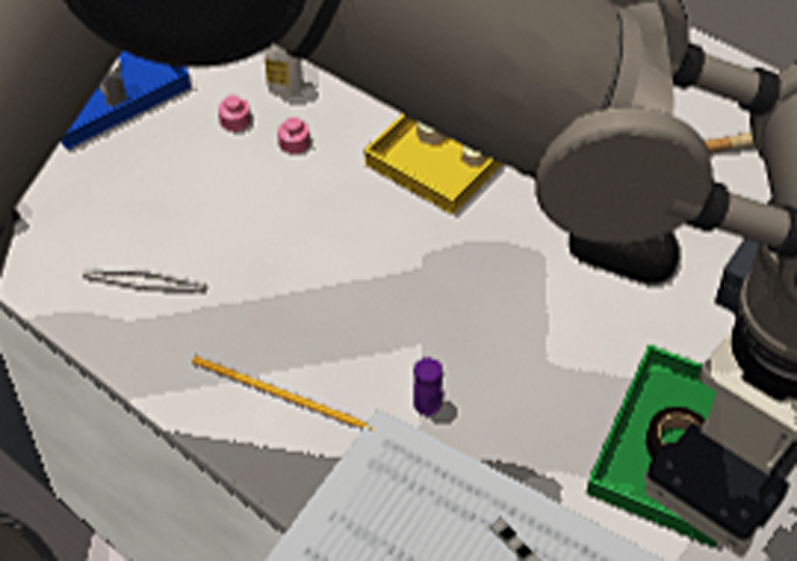

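View pics/end_t.png

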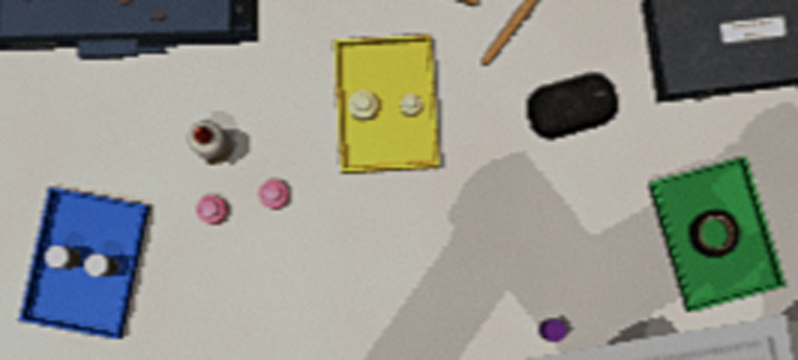

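Both vials stand in the blue tray at (59,257) and (97,265), both weights in the yellow at (364,103) and (411,103), and the tape lies flat in the green at (714,233). The glue, mouse and look-alikes haven't moved.

```bash
python3 -c "
from plant import bot
print(bot.close_job())"
```

```text
the job is handed in; nothing more can be done
None
```

I handed the job in at about 34 s. The last pictures show both vials upright in the blue tray, both weights upright in the yellow tray, the tape flat in the green tray, and the glue bottle, mouse and look-alikes where they were; the hand-in returned no verdict.

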